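# Slide the part stand to the test box and hold its sprung cover at the set angle

### The arm

A 6-joint arm with a two-finger parallel gripper is mounted at the origin on the work surface. World frame = base frame: x ahead of the robot, y to its left, z up, the work surface at z = 0. Lengths are in m, angles in rad, forces in N, time in s.
With the tool pointing down it reaches from about 0.4 to 0.825 m from the base axis. Payload 7 kg.
Tool frame: the origin (TCP) lies between the finger pads, 19 mm behind the fingertips; this is the grasp point; z points along the fingers, y is the line along which they close (so a half turn about z gives the same grasp; the last joint's range is limited). The gripper opens to 88 mm and grips with 3 to 60 N. Pads are 19 mm wide; open, the fingers measure 130 mm over their backs; the gripper's body (78 mm by 193 mm) begins 47 mm behind the grasp point.
Start: joints at [-0.876, 0.359, 0.012, 0, -1.224, -0.288], TCP at [0.267, -0.62, 0.245] pointing down, gripper open.
Joint ranges: [-3.07, 3.07], [-1.43, 2.12], [-1.02, 1.25], [-3.03, 1.67], [-3.05, -0], [-3.03, 3.03]. Speed limits (rad/s): [2.39, 2.39, 3.01, 3.14, 3.14, 3.14].

### API

Orientations are given as [roll, pitch, yaw] about the fixed x, y, z axes, in that order (R = Rz(yaw) Ry(pitch) Rx(roll)).
In Python, from station import arm, imaging, models gives the robot as it stands.
- The arm moves only by the tool play_rows, never from a script. Its arguments are lists of equal length, an entry for each row: "travel": the shift along the tool's x, y, z in units of 25 mm (1.0 is 25 mm), a list of three; "twist": the turn about the tool's z in units of 0.15 rad (1.0 is 0.15 rad). A call has 1 to 8 rows; each row shifts and turns the commanded pose from where the row before left it, along the tool's axes as they then stand; what a row does not reach is not made up. A row lasts 1/8 s, in which the tool goes at most 62.5 mm and 10.7 degrees, less where a joint would pass 70% of its speed; a pose out of reach is approached as far as the arm can. A call with a number of a shift or a turn outside -1 to 1 is refused whole. A call with a gripper value outside its range is refused whole. "fingers" is the opening, from 0 (shut) to 1 (fully open), set as the call begins (left out, the last holds). The fingers move at their own pace and stop on an object; "newtons" is the grip in N (left out, the last holds). Time passes only in rows, so rows that do not move let the fingers close. It gives the time, the measured TCP pose, the force, the opening and the grip force at its end, in the units of the state.
- arm.get_state(): the state, without advancing time (a new reading comes with each control period).
- imaging.grab_frame(name): name is "side" or "top" or "wrist"; returns a dict with "pixels" (480x640x3 uint8, red, green, blue), "fx", "fy", "cx", "cy" (pixels), "R" (3x3) and "t" (3): a world point X has camera coordinates R X + t; the wrist camera has in their place "T_tool_cam" (4x4, takes a point from camera to tool coordinates, whose origin is the TCP and whose axes are the flange's). Camera axes: x right, y down, z forward; pixel columns grow to the right and rows downward; lengths in m; the calibration is good to about 2 mm. A picture is of the moment at which its call begins: read the wrist's pose just before it. There is no depth.
- arm.job_done(): hands the job in; it is judged then, once.
Trained networks look in the newest picture that a camera, given by its name, has taken for a name from the list of things; names that differ only in an ending like _2 or _b are one class to them, and where a whole thing is asked for, a point or a joint stands for the part that bears it (a point fixed in the world has none). Each returns a list of dicts, best first, with "confidence" (0 to 1); they miss things now and then, are a little off and sometimes report something else, mostly with a low value. They report only what shows in the picture. A call takes as long as a camera call. They do not tell look-alikes from the thing itself.
- models.boxes_of(name, camera): "extent" ([centre column, centre row, width, height] in pixels, round what is visible of it).
- models.silhouettes(name, camera): "pixels" (480x640 bool, what is visible of it) and "extent" ([centre column, centre row, width, height] in pixels, round what is visible of it).
The state is a dict: "t": time; "q": joint angles; "qd": joint speeds; "joint_efforts": joint torques, N m; "eef_pos": TCP position; "ee_rot": TCP orientation; "force": force on the tool from outside, world axes, zero at the start; "moment": the same for the moment, N m; "width": finger opening in m; "gripper_force": force on a finger pad.
Only numpy, scipy, OpenCV 4.12 (cv2) and the standard library are available. Lean on these libraries where they do the work, as an engineer would, in place of code of your own. Each camera call takes 0.05 s, during which the arm holds its last target. There are 200 camera calls.

### The job

Get the pipe adaptor ready for loading into the test box: slide the round steel stand that carries it along the bench, upright and without lifting it, from its waiting ring into the empty ring beside the test box, and let go of it. Then take the bar handle of the box's sprung cover, raise the cover until it lines up with the marker arm on the side of the box, and finish while still holding it steady at that angle: the cover springs shut if let go. Leave the marker arm, the tray, the spare adaptor and the tape roll where they are.

Things in the scene. Friction and masses are not known exactly. Their poses are not given: they have to be found in the camera images.
- stand: To slide; loose, 0.4 to 0.75 kg: steel disc, 110 mm diameter, 14 mm thick, with a short grey plastic pipe adaptor upright on its middle, 88 mm tall in all. Adaptor: 48 mm wide foot up to 32 mm height, above it a plain round neck, 32 mm diameter, to the top. Gripped high it tips on the bench when slid: grip low, about 45 mm above the bench. Origin: centre of the underside; z up.
- waiting_ring: White ring painted on the bench, inner diameter 134 mm, outer 144 mm, flat, in which the stand starts. Origin: its centre, at bench height. Waiting ring and test box may be on either side of the loading ring.
- loading_ring: An identical white ring painted on the bench, empty at the start, between the waiting ring and the test box: where the stand must go, wholly inside the ring. Origin: its centre, at bench height.
- test_box: Aluminium box fixed to the bench, 150 (x) by 160 (y) by 85 mm high, with a flat sprung cover. Origin: centre of its underside; x from the handle side (facing the robot) to the hinge side, y left, z up. Hinge axis along y at x = 75, z = 90 mm. On its +y side, y = 84 to 108 mm, are the marker arm and a white quadrant scale with black ticks that reaches 100 mm from the hinge axis.
- cover: The flat aluminium cover, 150 by 160 mm, 8 mm thick, with its handle, hinged on the test box, about 0.3 kg. Origin: middle of the hinge axis, at the far edge; x points from the handle side to the hinge in the cover's plane, y along the hinge, z out of its top face.
- handle (a point): Round dark steel bar, 12 mm diameter, 90 mm long, on two brackets (74 mm clear between them) in front of the cover's free edge, level with the cover and moving with it; a 39 mm gap separates bar and cover edge. Shut, it is 90 mm above the bench. Origin: middle of the bar, 197 mm from the hinge axis; y along the bar, x in the cover's plane towards the hinge.
- cover_hinge (a joint): Hinge angle of the cover, rad: 0 shut (level), grows as the handle side rises, to 1.2 at most. A spring presses it shut: about 5 N at the handle when shut, rising to about 9 N at 0.85 rad.
- marker (a joint): Angle of the marker arm, rad, about the same hinge axis and with the same zero and sense as the cover: the cover lines up with the arm when the two values are equal. Held by friction; set anew (0.45 to 0.85) for each job and not to be moved.
- cover_edge (a point): Middle of the free (handle side) edge of the cover, 152 mm from the hinge axis; axes as the handle's: x in the cover's plane towards the hinge, y along the hinge.
- marker_tip (a point): Tip of the marker arm, a straight dark steel bar 5 mm square that runs 120 mm outwards from the hinge axis beside the quadrant, with a small round thumb screw on it. x along the arm towards the hinge, y along the hinge.
- spare_adaptor: Bystander: a loose, longer grey adaptor without a disc, 118 mm tall, 52 mm wide, standing on its bell end. Origin: centre of its underside.
- parts_tray: Bystander: blue open plastic tray, 130 by 100 mm, 50 mm high, with two adaptors lying in it. Origin: centre of its underside.
- tape_roll: Bystander: brown cardboard tape core lying flat, 84 mm in diameter, 24 mm high, beyond the loading ring. Origin: centre of its underside.
There are look-alikes about, which are no part of the job. Of the things shaped like the stand, the steel one is meant.

How it is judged:
On the way, in this order (a step that is already met when the one before it is completed fails the run):
1. the stand is inside the loading ring and let go, the cover still shut (horizontal distance between stand and loading_ring below 0.012 m and linear speed of stand below 0.02 m/s and contact force between stand and the arm below 0.1 N and contact force between stand and the fingers below 0.1 N and value of joint cover_hinge below 0.06 rad), for 0.2 s.
2. the cover is held by its handle in line with the marker arm (angle between the x axis of cover_edge and the x axis of marker_tip, either way round below 0.07 rad and velocity of joint cover_hinge between -0.1 and 0.1 rad/s and contact force between the fingers and cover above 2 N and distance between the grasp point and handle below 0.06 m), for 0.3 s.
At the end, for the whole second after the job is handed in: For the last second the fingers hold the cover (over 2 N) by its handle (TCP within 60 mm of the bar's middle), within 0.07 rad of the marker arm and still (under 0.06 rad/s); the stand is upright on the bench, untouched, at rest, its centre within 12 mm of the loading ring's (wholly inside it) (angle between the x axis of cover_edge and the x axis of marker_tip, either way round below 0.07 rad and value of joint cover_hinge above 0.35 rad and velocity of joint cover_hinge between -0.06 and 0.06 rad/s and contact force between the fingers and cover above 2 N and horizontal distance between stand and loading_ring below 0.012 m and height (world z) of stand below 0.004 m and angle between stand's own z axis and vertical below 0.05 rad and linear speed of stand below 0.02 m/s and contact force between stand and the fingers below 0.1 N and contact force between stand and the arm below 0.1 N and distance between the grasp point and handle below 0.06 m); the arm keeps its last pose, push and grip.
It fails at once if the stand is lifted off the bench (more than 6 mm) (height (world z) of stand above 0.006 m).
It fails at once if the stand is tipped (more than 0.2 rad) (angle between stand's own z axis and vertical above 0.2 rad).
It fails at once if the marker arm is moved (more than 8 mm at its tip) (distance of marker_tip from where it was at the start of the episode above 0.008 m).
It fails at once if the spare adaptor is disturbed (more than 20 mm or tipped) (distance of spare_adaptor from where it was at the start of the episode above 0.02 m or angle between spare_adaptor's own z axis and vertical above 0.3 rad).
It fails at once if the tray or the tape roll is disturbed (more than 20 mm) (distance of any of parts_tray, tape_roll from where it was at the start of the episode above 0.02 m).
It also fails if it takes over 54 s, if anything falls off the work surface, if the arm or the gripper's body presses on something with over 40 N, if the wrist force passes 120 N, or if a joint passes its speed limit or range.

## Working session

There is one attempt and no reset: what is moved stays moved. The work goes in short steps, Python scripts to look and compute and a tool call to move; the robot and the scene stay as the last step left them, time stands still between calls to the robot, and variables do not carry over. Pictures are saved under pics/ and viewed, at most 10 in all, crops included, and the job is handed in when it is done.

Besides the shell and the picture viewer there is one more tool, called after ">>>" as a command line: name --pt "numbers of a row" for each row, then --argument value for the rest. play_rows: Moves the arm, as the interface text tells. Shifts and turns lie within -1 to 1; 1 stands for 25 mm of shift or 0.15 rad of turn. Its arguments: {"type":"object","properties":{"travel":{"type":"array","items":{"type":"array","items":{"type":"number"}}},"twist":{"type":"array","items":{"type":"number"}},"fingers":{"type":"number"},"newtons":{"type":"number"}},"required":["travel","twist"]}

```bash
mkdir -p pics
cat > h.py <<'E'
import numpy as np, cv2
from station import arm, imaging, models
from scipy.spatial.transform import Rotation as Ro
def ray(f,u,v):
    R=np.array(f["R"]);t=np.array(f["t"])
    d=R.T@np.array([(u-f["cx"])/f["fx"],(v-f["cy"])/f["fy"],1]);return -R.T@t,d
def atz(f,u,v,z):
    o,d=ray(f,u,v);return o+d*(z-o[2])/d[2]
def proj(f,X):
    c=np.array(f["R"])@np.array(X)+np.array(f["t"]);return np.array([f["fx"]*c[0]/c[2]+f["cx"],f["fy"]*c[1]/c[2]+f["cy"]])
def tri(rs):
    A=0;b=0
    for o,d in rs:
        d=d/np.linalg.norm(d);P=np.eye(3)-np.outer(d,d);A=A+P;b=b+P@o
    return np.linalg.solve(A,b)
def save(f,n): cv2.imwrite("pics/"+n,cv2.cvtColor(f["pixels"],cv2.COLOR_RGB2BGR))
E
python3 - <<'E'
from h import *
s=arm.get_state();print(s["eef_pos"],s["ee_rot"],s["force"],s["t"])
for c in("top","side"):
    f=imaging.grab_frame(c);save(f,c+"0.png")
    print(c,"cam at",(-np.array(f["R"]).T@f["t"]).round(3))
    for n in("stand","waiting_ring","loading_ring","test_box","cover","handle","marker","spare_adaptor","parts_tray","tape_roll"):
        print(n,[(np.round(b["extent"],1).tolist(),round(b["confidence"],2)) for b in models.boxes_of(n,c)])
E
```

```text
[ 0.26688386 -0.61951083  0.24443336] [ 3.13994291e+00 -1.65440539e-04 -2.73488385e+00] [ 0.37024528  0.36619523 -0.08695556] 0.0
top cam at [0.456 0.045 0.911]
stand [([263.4, 132.9, 26.7, 40.2], 0.69), ([471.8, 347.2, 59.3, 65.8], 0.65), ([469.9, 256.1, 57.9, 54.9], 0.63)]
waiting_ring [([471.3, 253.6, 76.4, 78.1], 0.64), ([133.2, 245.0, 23.4, 55.7], 0.19)]
loading_ring [([333.2, 257.4, 72.3, 74.5], 0.58)]
test_box [([191.4, 274.4, 136.7, 125.7], 0.9)]
cover [([198.6, 280.1, 104.1, 121.4], 0.82)]
handle [([197.6, 279.4, 103.5, 122.2], 0.68), ([472.6, 254.9, 73.5, 79.8], 0.16)]
marker [([134.9, 246.4, 23.2, 49.4], 0.68)]
spare_adaptor [([264.2, 131.2, 26.2, 41.7], 0.74)]
parts_tray [([424.9, 136.6, 57.5, 74.5], 0.76)]
tape_roll [([328.0, 173.8, 43.4, 42.0], 0.64), ([133.1, 245.9, 25.7, 51.4], 0.49)]
side cam at [0.076 0.854 0.855]
stand [([405.9, 206.7, 43.5, 43.6], 0.92)]
waiting_ring [([403.6, 218.4, 56.2, 29.9], 0.46)]
loading_ring [([381.3, 286.1, 8.4, 11.7], 0.82), ([300.2, 341.0, 146.3, 122.6], 0.46)]
test_box [([297.9, 341.9, 149.8, 128.7], 0.78), ([252.2, 339.4, 41.9, 13.6], 0.44)]
cover [([304.4, 326.1, 132.1, 90.7], 0.92)]
handle [([305.1, 326.8, 134.3, 89.7], 0.8)]
marker [([250.9, 337.4, 41.8, 11.2], 0.57)]
spare_adaptor [([229.9, 258.9, 28.1, 58.1], 0.83), ([305.1, 324.6, 132.4, 89.5], 0.34)]
parts_tray [([305.3, 200.6, 70.6, 50.7], 0.91)]
tape_roll [([290.1, 252.4, 41.5, 34.7], 0.71)]
```

View pics/top0.png

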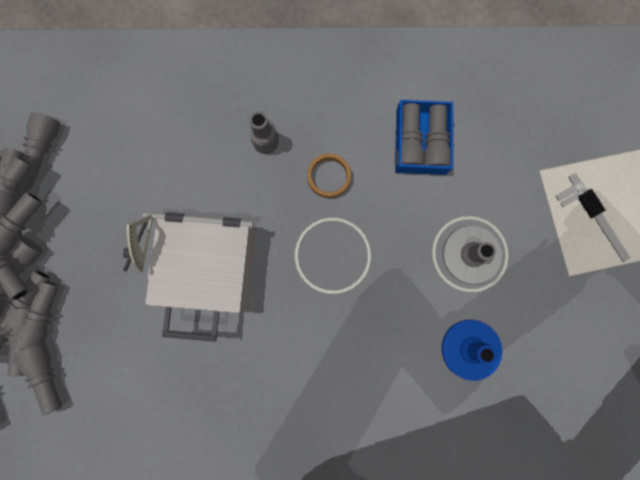

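View pics/side0.png

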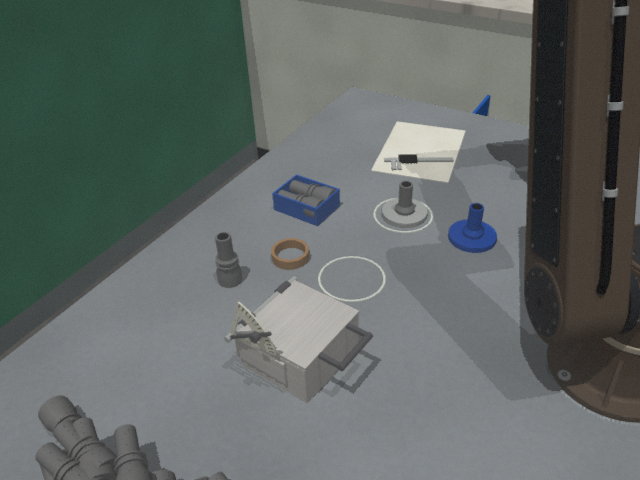

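The stand candidates in the top view are the grey one at (474,254), inside the waiting ring, and the blue one at (472,350). The grey one fits: it is steel and stands in the ring. The loading ring is at (333,256), the box at (198,265), its handle bar at about (190,336), and the marker at (135,245). I'll confirm the stand in an enlarged crop.

Run:
```python
from h import *
fs={c:imaging.grab_frame(c) for c in("top","side")}
import pickle;pickle.dump(fs,open("f0.pkl","wb"))
def crop(f,x,y,w,h,k): 
    return cv2.resize(cv2.cvtColor(f["pixels"][y:y+h,x:x+w],cv2.COLOR_RGB2BGR),(w*k,h*k),interpolation=cv2.INTER_CUBIC)
a=crop(fs["top"],425,205,100,75,4);b=crop(fs["top"],110,205,100,75,4)
c=crop(fs["side"],370,170,100,75,4);d=crop(fs["side"],215,290,100,75,4)
cv2.imwrite("pics/m1.png",np.vstack([np.hstack([a,b]),np.hstack([c,d])]))
a=crop(fs["top"],150,290,100,75,4);b=crop(fs["side"],310,310,100,75,4)
cv2.imwrite("pics/m2.png",np.hstack([a,b]))
```

```text
(no output)
```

View pics/m1.png

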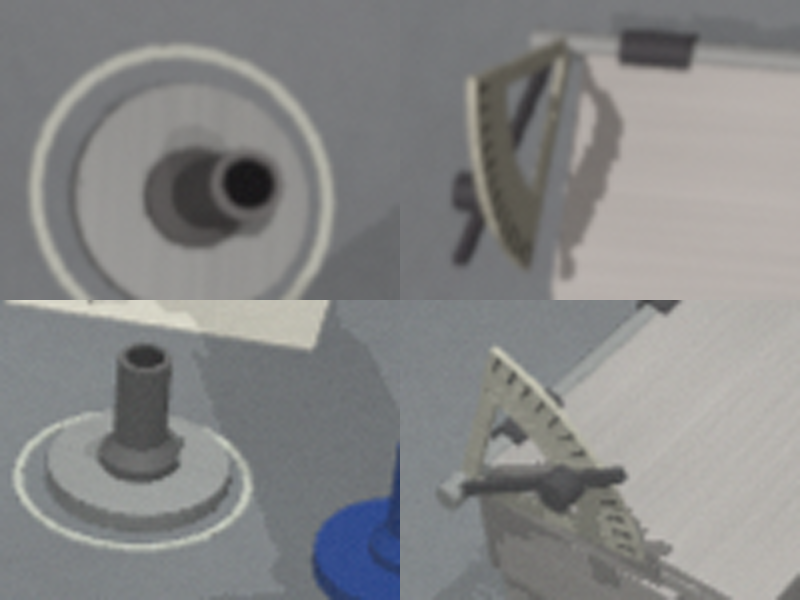

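View pics/m2.png

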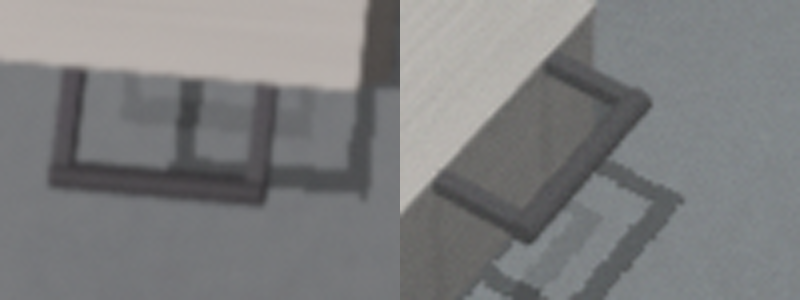

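The crops confirm the steel stand inside the white ring; the blue one is the look-alike. Crop readings:
- **Bar ends, top view:** (163,335) and (216,338.5).
- **Bar ends, side view:** (341,369) and (371,335).
- **Marker tip:** (124.5,270.5) in top, (271,333) in side.

Next I compute positions.

Run:
```python
from h import *
import pickle;fs=pickle.load(open("f0.pkl","rb"));T,S=fs["top"],fs["side"]
# rings: fit circle on bench plane to bright pixels
from scipy.optimize import least_squares
def circ(f,u,v,r0=.072):
    c=atz(f,u,v,0);P=[]
    g=f["pixels"].astype(int).min(2)
    for a in np.linspace(0,2*np.pi,180,endpoint=False):
        rr=np.arange(.058,.086,.0005);val=[]
        for r in rr:
            p=proj(f,[c[0]+r*np.cos(a),c[1]+r*np.sin(a),0]);
            val.append(cv2.getRectSubPix(g.astype(np.float32),(1,1),(float(p[0]),float(p[1])))[0,0])
        val=np.array(val);i=val.argmax()
        if val[i]-np.median(val)>25:P.append(c[:2]+rr[i]*np.array([np.cos(a),np.sin(a)]))
    P=np.array(P)
    s=least_squares(lambda q:np.hypot(*(P-q[:2]).T)-q[2],[c[0],c[1],.07],loss="soft_l1",f_scale=.001)
    return s.x.round(4),len(P)
print("load top",circ(T,333,256.5),"side",circ(S,351.5,278))
print("wait top",circ(T,470.5,254),"side",circ(S,403.5,213))
# stand: neck top opening centre, both views
print("necktop",tri([ray(T,*(425+247/4,205+185/4)),ray(S,*(370+145/4,170+58/4))]).round(4))
for f,c in((T,"top"),(S,"side")):
    for m in models.silhouettes("stand",c): print(c,m["confidence"],np.round(m["extent"],1))
# disc in top: left edge 75/4, right 308/4; at z=.014 
for a in((75,192),(308,192),(195,83)): print("disc",atz(T,425+a[0]/4,205+a[1]/4,.014).round(4))
for a in((47,468),(232,468)): print("discS",atz(S,370+a[0]/4,170+(a[1]-300)/4,.014).round(4))
b1=tri([ray(T,163.5,335.),ray(S,341,368.5)]);b2=tri([ray(T,216,338.3),ray(S,371,335.2)])
print("bar",b1.round(4),b2.round(4),np.linalg.norm(b1-b2),"mid",((b1+b2)/2).round(4))
m=tri([ray(T,124.5,270.5),ray(S,271,333)]);print("tip",m.round(4))
mid=(b1+b2)/2;yd=(b1-b2);yaw=np.arctan2(-yd[0],yd[1]);print("yaw",yaw)
for w in(yaw,):
    x=np.array([np.cos(w),np.sin(w),0]);h=mid+.197*x;h[2]=.09
    d=m-h;print("hinge mid",h.round(4),"tip rel: along",d@x,"z",d[2],"ang",np.arctan2(d[2],-d@x), "y",d@[-x[1],x[0],0],"r",np.hypot(d[2],d@x))
    y=np.array([-x[1],x[0],0])
    for n,p in(("pivotprojL",h+.1*y),("edgeL",h+.08*y),("edgeR",h-.08*y),("boxfrontL",h-.152*x+.08*y),("frontR",h-.152*x-.08*y)):print(n,proj(T,p).round(1),proj(S,p).round(1))
```

```text
load top (array([0.5305, 0.0152, 0.0698]), 180) side (array([0.5313, 0.0148, 0.0697]), 163)
wait top (array([ 0.5308, -0.2483,  0.0697]), 180) side (array([ 0.5322, -0.2483,  0.0695]), 153)
necktop [ 0.5276 -0.25    0.0853]
top 0.91 [472.1 349.1  59.   66.4]
top 0.72 [471.1 254.2  58.9  60.7]
side 0.83 [474.2 225.4  49.3  49.4]
side 0.6 [405.8 204.8  44.4  45.3]
side 0.52 [247.4 339.   38.6  14.4]
disc [ 0.5307 -0.1945  0.014 ]
disc [ 0.5296 -0.3044  0.014 ]
disc [ 0.582  -0.2539  0.014 ]
discS [ 0.5718 -0.2135  0.014 ]
discS [ 0.4741 -0.2662  0.014 ]
bar [0.3918 0.3051 0.0891] [0.3839 0.2162 0.0878] 0.0892786446327988 mid [0.3878 0.2607 0.0884]
tip [0.4958 0.3468 0.1589]
yaw -0.087740391573678
hinge mid [0.5841 0.2434 0.09  ] tip rel: along -0.09702228491562492 z 0.06889799030935906 ang 0.6174892686946571 y 0.09522388216449094 r 0.11899687743347401
pivotprojL [145.1 216.8] [228.6 339. ]
edgeL [156.5 217.7] [236.4 331.8]
edgeR [248.1 224.8] [293.  280.3]
boxfrontL [145.5 305.9] [306.5 370.3]
frontR [239.4 313.2] [360.  311.8]
```

Everything checks out:

| Item | Measured | Check |
|---|---|---|
| Ring radius | 69.7 mm | – |
| Neck top height | 85 mm | stated 88 mm |
| Bar length | 89 mm | stated 90 mm |
| Bar height | 88 mm | stated 90 mm |
| Marker tip radius | 119 mm | stated 120 mm |
| Marker angle | about 0.617 rad | within 0.45–0.85 |

The slide goes from about (0.528, −0.250) to (0.531, 0.015). First I turn the fingers onto world y and move above the stand.

>>> play_rows --pt "0 0 0" --pt "0 0 0" --pt "0 0 0" --pt "-0.65 0.92 0" --pt "-0.65 0.92 0" --pt "-0.65 0.92 0" --pt "-0.65 0.92 0" --pt "-0.65 0.92 0" --twist '[0.9,0.9,0.91,0,0,0,0,0]' --fingers 1

```text
t: 2.3
eef_pos: [0.3487, -0.5041, 0.2454]
ee_rot: [-3.141, 0.0, -3.141]
force: [0.3, -0.0, 0.7]
width: 0.0874
gripper_force: 0.0
```

>>> play_rows --pt "-0.65 0.92 0" --pt "-0.65 0.92 0" --pt "-0.65 0.92 0" --pt "-0.65 0.92 0" --pt "-0.65 0.92 0" --pt "-0.65 0.92 0" --pt "-0.65 0.92 0" --pt "-0.65 0.92 0" --twist '[0,0,0,0,0,0,0,0]'

```text
t: 3.3
eef_pos: [0.4787, -0.32, 0.2455]
ee_rot: [-3.142, 0.0, -3.141]
force: [0.0, -0.3, 0.4]
width: 0.0876
gripper_force: 0.0
```

>>> play_rows --pt "-0.65 0.92 0" --pt "-0.65 0.92 0" --pt "-0.65 0.92 0" --pt "0 0 0" --twist '[0,0,0,0]'

```text
t: 3.8
eef_pos: [0.5279, -0.2506, 0.2454]
ee_rot: [3.142, 0.0, -3.139]
force: [-0.1, -0.3, 0.0]
width: 0.0877
gripper_force: 0.0
```

>>> play_rows --pt "0 0 1" --pt "0 0 1" --pt "0 0 1" --pt "0 0 1" --pt "0 0 1" --pt "0 0 1" --pt "0 0 1" --pt "0 0 0.6" --twist '[0,0,0,0,0,0,0,0]'

```text
t: 4.8
eef_pos: [0.5261, -0.2523, 0.0543]
ee_rot: [3.141, -0.001, 3.141]
force: [0.8, 0.5, -0.0]
width: 0.0876
gripper_force: 0.0
```

>>> play_rows --pt "0 0 0.05" --pt "0 0 0" --pt "0 0 0" --pt "0 0 0" --pt "0 0 0" --pt "0 0 0" --pt "0 0 0" --pt "0 0 0" --twist '[0,0,0,0,0,0,0,0]' --fingers 0.2 --newtons 15

```text
t: 5.8
eef_pos: [0.527, -0.2516, 0.0543]
ee_rot: [3.141, 0.0, -3.141]
force: [-1.4, 3.6, 4.0]
width: 0.0311
gripper_force: 15.0
```

The neck is gripped (width 31 mm). Now the slide of +0.266 m in y.

>>> play_rows --pt "0 0.2 0" --pt "0 0.4 0" --pt "-0.02 0.48 0" --pt "-0.02 0.48 0" --pt "-0.02 0.48 0" --pt "-0.02 0.48 0" --pt "-0.02 0.48 0" --pt "-0.02 0.48 0" --twist '[0,0,0,0,0,0,0,0]'

```text
t: 6.8
eef_pos: [0.5299, -0.165, 0.0543]
ee_rot: [-3.141, 0.0, -3.141]
force: [-0.0, -4.2, 2.6]
width: 0.031
gripper_force: 15.0
```

>>> play_rows --pt "0 0.48 0" --pt "0 0.48 0" --pt "0 0.48 0" --pt "0 0.48 0" --pt "0 0.48 0" --pt "0 0.48 0" --pt "0 0.48 0" --pt "0 0.48 0" --twist '[0,0,0,0,0,0,0,0]'

```text
t: 7.8
eef_pos: [0.5297, -0.0691, 0.0543]
ee_rot: [-3.141, -0.0, -3.141]
force: [-0.3, -6.1, 2.3]
width: 0.0308
gripper_force: 15.0
```

>>> play_rows --pt "-0.01 0.46 0" --pt "-0.01 0.46 0" --pt "-0.01 0.46 0" --pt "-0.01 0.46 0" --pt "0 0.46 0" --pt "0 0.46 0" --pt "0 0.38 0" --pt "0 0.2 0" --twist '[0,0,0,0,0,0,0,0]'

```text
t: 8.8
eef_pos: [0.5306, 0.0143, 0.0543]
ee_rot: [-3.14, -0.001, -3.141]
force: [0.5, -7.1, 4.4]
width: 0.0312
gripper_force: 15.0
```

Run:
```python
from h import *
s=arm.get_state();print(s["eef_pos"],s["force"])
T=imaging.grab_frame("top");S=imaging.grab_frame("side")
def crop(f,x,y,w,h,k): 
    return cv2.resize(cv2.cvtColor(f["pixels"][y:y+h,x:x+w],cv2.COLOR_RGB2BGR),(w*k,h*k),interpolation=cv2.INTER_CUBIC)
cv2.imwrite("pics/p1.png",np.hstack([crop(T,285,205,100,75,4),crop(S,300,230,100,75,4)]))
```

```text
[0.53055193 0.01425109 0.0542664 ] [ 0.49659839 -7.11069167  4.36901509]
```

View pics/p1.png

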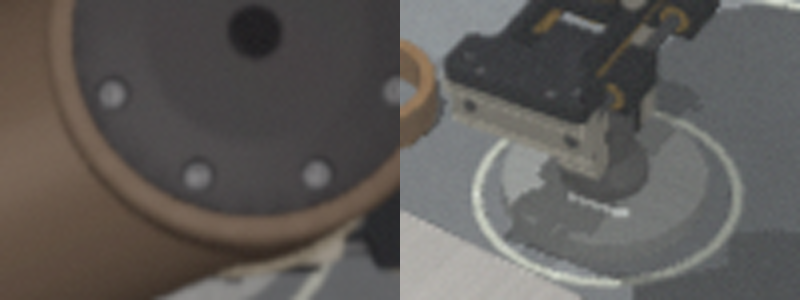

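The side crop shows the disc centred in the loading ring to within about 1 px (disc 500–708, ring 475–742 in crop pixels). I release and rise.

>>> play_rows --pt "0 0 0" --pt "0 0 0" --pt "0 0 0" --pt "0 0 0" --pt "0 0 0" --pt "0 0 0" --pt "0 0 0" --pt "0 0 0" --twist '[0,0,0,0,0,0,0,0]' --fingers 1

```text
t: 9.9
eef_pos: [0.5309, 0.0147, 0.0541]
ee_rot: [-3.142, -0.0, -3.141]
force: [-0.2, -0.3, -0.4]
width: 0.0873
gripper_force: 0.0
```

>>> play_rows --pt "0 0 -0.5" --pt "0 0 -0.9" --pt "0 0 -0.9" --pt "0 0 -0.9" --pt "0 0 -0.9" --pt "0 0 -0.9" --pt "0 0 -0.9" --pt "0 0 -0.5" --twist '[0,0,0,0,0,0,0,0]'

```text
t: 10.9
eef_pos: [0.5313, 0.0147, 0.2162]
ee_rot: [3.141, 0.002, -3.141]
force: [-0.8, 0.6, 0.2]
width: 0.0877
gripper_force: 0.0
```

>>> play_rows --pt "0.8 0.6 0" --pt "0.8 0.9 0" --pt "0.8 0.9 0" --pt "0.8 0.9 0" --pt "0.8 0.9 0" --pt "0.7 0.9 0" --pt "0.5 0.9 0" --pt "0.33 0.9 0" --twist '[0,0,0,0,0,0,0,0]'

```text
t: 11.9
eef_pos: [0.3918, 0.1877, 0.2144]
ee_rot: [3.141, 0.0, -3.141]
force: [0.6, 0.2, 0.2]
width: 0.0877
gripper_force: 0.0
```

>>> play_rows --pt "0.1 0.9 0" --pt "0 0.9 0" --pt "0 1 0" --pt "0 0.25 0" --pt "0 0 0" --pt "0 0 0" --pt "0 0 0" --pt "0 0 0" --twist '[0,0,0,0,-0.95,-0.95,-0.95,-0.95]'

```text
t: 12.9
eef_pos: [0.3901, 0.2633, 0.2139]
ee_rot: [-3.141, -0.001, -2.567]
force: [-0.2, -0.6, 0.3]
width: 0.0879
gripper_force: 0.0
```

>>> play_rows --pt "0 0 0" --pt "0 0 0" --pt "0 0 0" --pt "0 0 0" --pt "0 0 0" --pt "0 0 0" --pt "0 0 0" --twist '[-0.95,-0.95,-0.95,-0.95,-0.95,-0.95,-0.4]'

```text
t: 13.78
eef_pos: [0.3901, 0.2633, 0.214]
ee_rot: [3.141, -0.0, -1.654]
force: [-0.7, -0.8, -0.0]
width: 0.0876
gripper_force: 0.0
```

Run:
```python
from h import *
s=arm.get_state();print(s["eef_pos"],s["ee_rot"],s["t"],s["q"])
w=imaging.grab_frame("wrist");T=imaging.grab_frame("top");S=imaging.grab_frame("side")
for f,c in((T,"top"),(S,"side")):
    for m in models.boxes_of("stand",c): print(c,round(m["confidence"],2),np.round(m["extent"],1))
import pickle;pickle.dump((s,w),open("w.pkl","wb"))
print(w["T_tool_cam"])
def crop(f,x,y,wd,h,k): 
    return cv2.resize(cv2.cvtColor(f["pixels"][y:y+h,x:x+wd],cv2.COLOR_RGB2BGR),(wd*k,h*k),interpolation=cv2.INTER_CUBIC)
cv2.imwrite("pics/p2.png",np.hstack([crop(T,285,205,100,100,4),cv2.resize(cv2.cvtColor(w["pixels"],cv2.COLOR_RGB2BGR),(400,400))]))
```

```text
[0.39011198 0.26328193 0.21395256] [ 3.14127270e+00 -4.70420728e-04 -1.65356828e+00] 13.775 [ 1.01335968e+00  4.25484959e-02 -4.68266582e-01 -7.97366590e-05
 -1.06054590e+00 -1.09609275e+00]
top 0.83 [330.5 251.8  56.7  56. ]
side 0.75 [354.4 278.7  44.   29.2]
side 0.66 [472.1 236.5  52.6  34.8]
[[-3.92370733e-04 -9.66777101e-01 -2.55620586e-01  6.86774683e-02]
 [ 9.99999730e-01 -5.38012111e-04  4.99831268e-04 -1.42330982e-04]
 [-6.20752395e-04 -2.55620321e-01  9.66777051e-01 -1.38753121e-01]
 [ 0.00000000e+00  0.00000000e+00  0.00000000e+00  1.00000000e+00]]
```

View pics/p2.png

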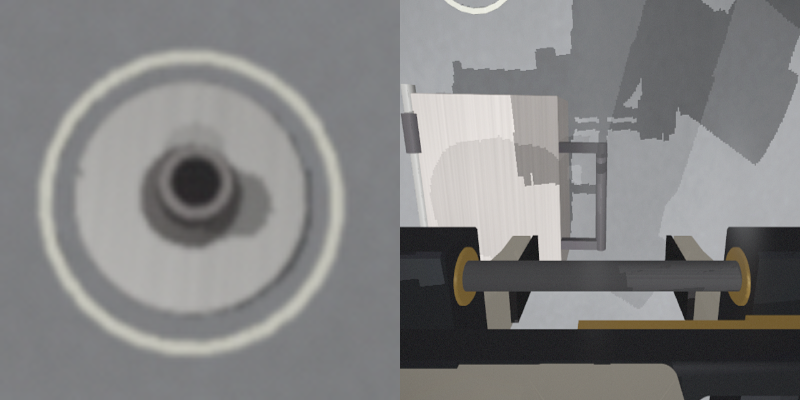

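The stand sits centred in the loading ring: ring centre (192,202) and disc centre (190,197) in crop pixels. In the wrist view the bar lies centred between the fingers at column ≈325. Next I check the bar's predicted position against the wrist picture.

Run:
```python
from h import *
import pickle;s,w=pickle.load(open("w.pkl","rb"))
Tt=np.eye(4);Tt[:3,:3]=Ro.from_euler("xyz",s["ee_rot"]).as_matrix();Tt[:3,3]=s["eef_pos"]
C=np.linalg.inv(Tt@w["T_tool_cam"]);f=dict(w,R=C[:3,:3],t=C[:3,3])
for p in([.3918,.3051,.09],[.3839,.2162,.09],[.3878,.2607,.09]):print(proj(f,p).round(1))
for u,v in((326,173),(322,299)):print(atz(f,u,v,.09).round(4))
m=np.array([.3878,.2607,.089]);print("tool delta/25mm",(Tt[:3,:3].T@(m-s["eef_pos"])/.025).round(2))
g=w["pixels"].astype(int).sum(2)
for v in(200,230,260): print(v,[ (u,int(g[v,u])) for u in range(300,350,3)])
```

```text
[325.5 298.5]
[326.4 172.8]
[326.  238.4]
[0.3842 0.2163 0.09  ]
[0.3943 0.3053 0.09  ]
tool delta/25mm [0.11 0.08 5.  ]
200 [(300, 477), (303, 476), (306, 476), (309, 467), (312, 482), (315, 279), (318, 282), (321, 277), (324, 267), (327, 269), (330, 267), (333, 474), (336, 472), (339, 476), (342, 471), (345, 472), (348, 480)]
230 [(300, 354), (303, 350), (306, 350), (309, 350), (312, 332), (315, 326), (318, 361), (321, 400), (324, 338), (327, 315), (330, 349), (333, 482), (336, 479), (339, 472), (342, 477), (345, 474), (348, 482)]
260 [(300, 486), (303, 487), (306, 485), (309, 491), (312, 439), (315, 310), (318, 332), (321, 350), (324, 321), (327, 302), (330, 411), (333, 486), (336, 482), (339, 474), (342, 473), (345, 486), (348, 482)]
```

The bar matches its prediction within 2 mm. A fully open finger would land on the cover, so I pre-close to 30 mm, which puts the inner finger mid-gap with about 9 mm clearance each side, and go down.

>>> play_rows --pt "0.1 0.02 0" --pt "0 0 0" --pt "0 0 0.5" --pt "0 0 0.5" --pt "0 0 0.5" --pt "0 0 0.5" --pt "0 0 0.5" --pt "0 0 0.3" --twist '[0,0,0,0,0,0,0,0]' --fingers 0.34 --newtons 45

```text
t: 15.02
eef_pos: [0.3891, 0.2607, 0.1431]
ee_rot: [3.141, -0.001, -1.656]
force: [0.0, 0.5, 0.2]
width: 0.0301
gripper_force: 0.0
```

>>> play_rows --pt "0 0 0.4" --pt "0 0 0.4" --pt "0 0 0.4" --pt "0 0 0.4" --pt "0 0 0.4" --pt "0 0 0.15" --pt "0 0 0" --twist '[0,0,0,0,0,0,0]'

```text
t: 15.9
eef_pos: [0.3893, 0.2608, 0.0901]
ee_rot: [3.141, -0.001, -1.656]
force: [-0.1, 0.2, 0.2]
width: 0.0298
gripper_force: 0.0
```

>>> play_rows --pt "0 0 0" --pt "0 0 0" --pt "0 0 0" --pt "0 0 0" --pt "0 0 0" --pt "0 0 0" --twist '[0,0,0,0,0,0]' --fingers 0

```text
t: 16.65
eef_pos: [0.3909, 0.2612, 0.091]
ee_rot: [-3.139, 0.001, -1.656]
force: [11.7, -3.5, -3.8]
width: 0.0106
gripper_force: 45.0
```

The bar is held (width 10.6 mm, 45 N). I raise along the arc to 0.617 rad in 16 half-steps; up is −tool z and towards the hinge is −tool y.

>>> play_rows --pt "0 -0.05 -0.3" --pt "0 -0.04 -0.31" --pt "0 -0.05 -0.3" --pt "0 -0.05 -0.3" --pt "0 -0.06 -0.3" --pt "0 -0.06 -0.3" --pt "0 -0.08 -0.29" --pt "0 -0.08 -0.29" --twist '[0,0,0,0,0,0,0,0]'

```text
t: 17.65
eef_pos: [0.3997, 0.2601, 0.15]
ee_rot: [3.139, 0.0, -1.657]
force: [-4.2, 5.9, -7.0]
width: 0.0107
gripper_force: 45.1
```

>>> play_rows --pt "0 -0.1 -0.29" --pt "0 -0.11 -0.28" --pt "0 -0.12 -0.28" --pt "0 -0.13 -0.27" --pt "0 -0.14 -0.27" --pt "0 -0.15 -0.26" --pt "0 -0.16 -0.26" --pt "0 -0.17 -0.25" --twist '[0,0,0,0,0,0,0,0]'

```text
t: 18.65
eef_pos: [0.4243, 0.2577, 0.2034]
ee_rot: [3.135, -0.0, -1.657]
force: [-17.5, 7.6, 0.5]
width: 0.0106
gripper_force: 45.1
```

>>> play_rows --pt "0 0 0" --pt "0 0 0" --twist '[0,0]'

```text
t: 18.9
eef_pos: [0.4243, 0.2577, 0.2034]
ee_rot: [3.135, -0.0, -1.657]
force: [-17.2, 7.6, 1.2]
width: 0.0105
gripper_force: 45.1
```

Run:
```python
from h import *
import pickle
fs={c:imaging.grab_frame(c) for c in("top","side")};pickle.dump(fs,open("f1.pkl","wb"));S,T=fs["side"],fs["top"]
def crop(f,x,y,wd,h,k): 
    return cv2.resize(cv2.cvtColor(f["pixels"][y:y+h,x:x+wd],cv2.COLOR_RGB2BGR),(wd*k,h*k),interpolation=cv2.INTER_CUBIC)
cv2.imwrite("pics/p3.png",crop(S,205,240,160,120,5))
s=arm.get_state();print(s["t"],s["eef_pos"],s["force"],s["gripper_force"])
h=np.array([.587,.2434,.09]);x=np.array([np.cos(-.088),np.sin(-.088),0]);d=s["eef_pos"]-h;print("theta",np.arctan2(d[2],-d@x),"r",np.hypot(d[2],d@x))
```

```text
19.0 [0.42424834 0.25769125 0.20337699] [-17.52772783   7.13617733   0.30151294] 45.05673944950104
theta 0.6066577093799876 r 0.19886346693763093
```

View pics/p3.png

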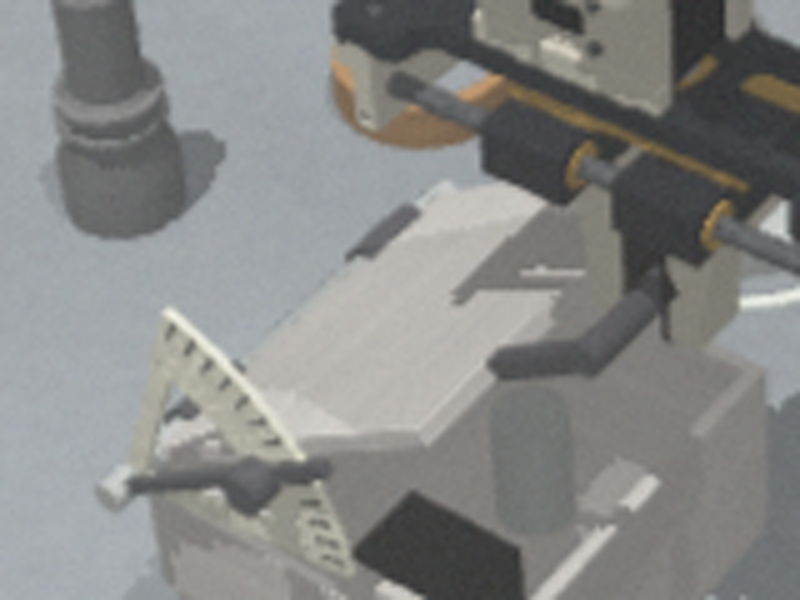

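In the crop, the arm (130,482)→(325,467) and the cover's left edge (300,440)→(400,432) look parallel. I put numbers on both.

Run:
```python
from h import *
import pickle
S=pickle.load(open("f1.pkl","rb"))["side"]
for hx in(.584,.587):
  h=np.array([hx,.2434,.09]);x=np.array([np.cos(-.088),np.sin(-.088),0]);y=np.array([-x[1],x[0],0])
  for th in(.55,.6,.65,.7):
    r=-np.cos(th)*x+[0,0,np.sin(th)];n=np.sin(th)*x+[0,0,np.cos(th)]
    p=lambda a,b,c:((proj(S,h+a*r+b*y+c*n)-[205,240])*5).round(0)
    print(hx,th,"cover corner top/bot",p(.152,.08,.004),p(.152,.08,-.004),"bar ends",p(.197,.045,0),"tip",p(.12,.095,0),"pivot",p(0,.095,0))
```

```text
0.584 0.55 cover corner top/bot [432. 444.] [444. 465.] bar ends [601. 383.] tip [343. 485.] pivot [128. 486.]
0.584 0.6 cover corner top/bot [419. 424.] [432. 445.] bar ends [586. 357.] tip [334. 469.] pivot [128. 486.]
0.584 0.65 cover corner top/bot [406. 405.] [420. 425.] bar ends [570. 331.] tip [324. 454.] pivot [128. 486.]
0.584 0.7 cover corner top/bot [393. 385.] [407. 406.] bar ends [553. 305.] tip [314. 439.] pivot [128. 486.]
0.587 0.55 cover corner top/bot [424. 441.] [436. 461.] bar ends [593. 380.] tip [336. 481.] pivot [121. 483.]
0.587 0.6 cover corner top/bot [411. 421.] [424. 442.] bar ends [578. 354.] tip [326. 466.] pivot [121. 483.]
0.587 0.65 cover corner top/bot [398. 401.] [412. 422.] bar ends [562. 328.] tip [316. 451.] pivot [121. 483.]
0.587 0.7 cover corner top/bot [385. 382.] [399. 402.] bar ends [545. 302.] tip [306. 436.] pivot [121. 483.]
```

The cover is at about 0.60 rad, from its corner at (420,435) and the bar end at (590,360). The marker is at 0.60–0.62 rad, from its tip at (328,467), so they are aligned well within 0.07 rad. I hold briefly and hand in.

>>> play_rows --pt "0 0 0" --pt "0 0 0" --pt "0 0 0" --pt "0 0 0" --twist '[0,0,0,0]'

```text
t: 19.5
eef_pos: [0.4242, 0.2577, 0.2034]
ee_rot: [3.135, -0.0, -1.657]
force: [-17.9, 8.1, 1.1]
width: 0.0104
gripper_force: 45.1
```

```bash
python3 -c "
from h import *
s=arm.get_state();print(s['eef_pos'],s['gripper_force'],s['width']);print(arm.job_done())"
```

```text
[0.4242368  0.25766843 0.20336109] 45.05712032318115 0.010422349405819441
the job is handed in; nothing more can be done
None
```

I handed in the job at 19.5 s: the steel stand is let go, centred in the loading ring, and the cover is held by its bar at about 0.60 rad, within about 0.02 rad of the marker arm by my measurements; no verdict came back.

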